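# Sort full tins from the empty and dump the empty down the chute

### The arm

A 6-joint arm with a two-finger parallel gripper is mounted at the origin on the work surface. World frame = base frame: x ahead of the robot, y to its left, z up, the work surface at z = 0. Lengths are in m, angles in rad, forces in N, time in s.
With the tool pointing down it reaches from about 0.425 to 0.95 m from the base axis. Payload 3.5 kg.
Tool frame: the origin (TCP) lies midway between the tips of the shut fingers; the grasp point (between the pads) lies 19 mm behind it; z points along the fingers, y is the line along which they close (so a half turn about z gives the same grasp; the last joint's range is limited). The gripper opens to 85 mm and grips with 20 to 120 N. Pads are 22 mm wide; open, the fingers measure 114 mm over their backs; the gripper's body (76 mm by 85 mm) begins 54 mm behind the grasp point. The pads swing forward as they close: fully open they stand 13 mm farther back than shut.
Start: joints at [-1.475, 0.286, 1.577, -0, 1.279, -0.15], TCP at [0.164, -0.655, 0.231] pointing down, gripper open.
Joint ranges: [-2.77, 2.77], [-0.9, 2.22], [0.21, 2.48], [-1.53, 4.67], [0.24, 2.81], [-2.84, 2.84]. Speed limits (rad/s): [2.79, 2.79, 3.14, 3.14, 3.14, 3.14].

### API

Orientations are given as a unit quaternion [x, y, z, w].
In Python, from plant import get_state, read_camera, ctrl gives the robot as it stands.
- The arm moves only by the shell command python3 -m crank 'ROWS' [FORCE]. ROWS is JSON, a list of rows, each a list of 3 entries, a list of its own where there are three numbers: the shift along the tool's x, y, z in mm, then the turn about the tool's z in degrees, then the closure in counts, from 0 (fully open) to 255 (shut). In form: [[[tx, ty, tz], yaw, claw], ...]. A call has 1 to 10 rows; each row is the pose to reach, as a shift and turn from the pose commanded when the call began, along the tool's axes at that moment; what a row does not reach only later rows make up. A row lasts 1/10 s, in which the tool goes at most 50 mm and 8.59 degrees, less where a joint would pass 70% of its speed; a pose out of reach is approached as far as the arm can. A call with a gripper value outside its range is refused whole. The fingers move at their own pace and stop on an object; FORCE is the grip in N (left out, the last holds). Time passes only in rows, so rows that repeat a pose let the fingers close. It gives the time, the measured TCP pose, the force, the opening and the grip force at its end, in the units of the state.
- get_state(): the state, without advancing time (a new reading comes with each control period).
- read_camera(name): name is "scene" or "side" or "wrist"; returns a dict with "frame" (480x640x3 uint8, blue, green, red), "range_z" (480x640 float32, m along the optical axis (not along the pixel's ray), 0 where there is no reading), "vfov" (degrees; the focal length in pixels is half the picture's height over the tangent of half this angle, whatever the lens; pixels are square), "cx", "cy" (the principal point, pixels), "k1" (the pictures are not rectified: a ray, as slopes to the right and down, at radius r is drawn at 1 + k1 r^2 times it, then the intrinsics apply), "origin" and "orientation" of the camera in the world. Camera axes: x right, y down, z forward; pixel columns grow to the right and rows downward; lengths in m; the calibration is good to about 2 mm. A picture is of the moment at which its call begins.
- ctrl.sign_off(): hands the job in; it is judged then, once.
The state is a dict: "time": time; "qpos": joint angles; "dq": joint speeds; "joint_efforts": joint torques, N m; "eef_pos": TCP position; "tcp_rot": TCP orientation; "contact_force": force on the tool from outside, world axes, zero at the start; "wrist_torque": the same for the moment, N m; "opening": opening from 0.0 (shut) to 1.0 (fully open); "finger_force": force on a finger pad.
Only numpy, scipy, OpenCV 4.12 (cv2) and the standard library are available. Lean on these libraries where they do the work, as an engineer would, in place of code of your own. Each camera call takes 0.05 s, during which the arm holds its last target. There are 200 camera calls.

### The job

Tell the full from the empty among the three look-alike lidded tins by their weight as you lift them: set the full ones down gently, upright inside the purple tray, and send the empty one down the drop chute into the bin, working its yellow flap with the red-knobbed lever. Afterwards put the lever all the way back so that the flap is shut, and leave the soda cans, mallet and tray where they are.

Things in the scene. Friction and masses are not known exactly. Their poses are not given: they have to be found in the camera images.
- tin_a: lidded round tin, dark teal with a white stripe low down and a brass-coloured lid; 58 mm diameter (lid 54 mm, the top 16 mm), 120 mm tall; origin at the centre of its underside, z up. The three tins look alike: an empty one weighs about 0.1 kg in all, a full one (solid block of palm sugar inside, which may rattle by 2-3 mm) about 0.37 to 0.47 kg
- tin_b: lidded round tin, dark teal with a white stripe low down and a brass-coloured lid; 58 mm diameter (lid 54 mm, the top 16 mm), 120 mm tall; origin at the centre of its underside, z up. The three tins look alike: an empty one weighs about 0.1 kg in all, a full one (solid block of palm sugar inside, which may rattle by 2-3 mm) about 0.37 to 0.47 kg
- tin_c: lidded round tin, dark teal with a white stripe low down and a brass-coloured lid; 58 mm diameter (lid 54 mm, the top 16 mm), 120 mm tall; origin at the centre of its underside, z up. The three tins look alike: an empty one weighs about 0.1 kg in all, a full one (solid block of palm sugar inside, which may rattle by 2-3 mm) about 0.37 to 0.47 kg
- tray: purple plastic sorting tray, open on top, 280 mm (its x) by 160 mm (its y), 30 mm high, walls and floor 5 mm thick, no dividers; origin at the centre of its underside; room for two tins side by side along its x, e.g. at x = -70 and +70 mm. It lies loose on the bench
- chute: fixed drop chute: green base plate lying on the bench, 390 mm (its x, from -225 to +165 mm) by 360 mm (its y), 6 mm thick, on which stands a green square hopper 172 mm (x) by 162 mm (y) and 106 mm high centred on the origin, walls 6 mm, its top closed by the yellow flap; it leads down to a lidded grey bin under the bench whose inner floor is 165 mm below the bench top. Origin at bench height in the centre of the hopper, z up; its yaw varies by 0.08 rad either way
- flap_centre (a point): centre of the shut flap's top face, 106 mm above the bench; the tin can be stood here before the flap is opened
- flap (a joint): angle of the yellow flap (154 by 142 mm plate): 0 shut and level, flush with the hopper's top; 1.44 hanging open downward. Hinged at the chute's +x edge. Driven only by the lever; the lever's stiffness holds it under the weight of a tin, but a push of more than about 4 N on it drives it (and the lever) open. The tin slides off and falls into the bin when the flap is fully open
- lever (a joint): angle of the lever, 0 (start, flap shut) to 1.2 rad (end stop, flap fully open); it turns about the chute's x axis: at 0 it leans 0.6 rad from upright towards the chute's +y, at 1.2 it leans 0.6 rad towards the chute's -y. A linkage turns the flap by 1.2 times the lever's angle. Stiff hinge: it stays where it is left; moving it takes about 5 N at the knob
- lever_hinge (a point): centre of the lever's hinge, fixed on the chute at x = -175 mm, y = 0, 60 mm above the bench, between two 71 mm high grey cheeks
- lever_knob (a point): centre of the red knob at the lever's end, 100 mm from the hinge: a cylinder 30 mm in diameter and 36 mm long lying along the chute's x axis, so its flat ends can be pinched along that axis from above; the 12 mm lever rod runs from its middle to the hinge
- can_red: empty red soda can, 66 mm diameter, 118 mm tall, origin at its underside; bystander
- can_blue: empty blue soda can, same size; bystander
- mallet: wooden mallet lying on the bench, 240 mm long along its x, head 60 by 100 by 60 mm at x = +40 mm; bystander
There are look-alikes about, which are no part of the job. Leave any orange look-alike of the tin_c alone.

How it is judged:
By the outcome, as a careful person would: the job done as asked, in the order asked, and still so for the second after the job is handed in, with the robot touching nothing.
It also fails if it takes over 70 s, if anything falls off the work surface, if the arm or the gripper's body presses on something with over 40 N, if the wrist force passes 120 N, or if a joint passes its speed limit or range.

## Working session

There is one attempt and no reset: what is moved stays moved. The work goes in short steps, Python scripts to look and compute and a shell command to move; the robot and the scene stay as the last step left them, time stands still between calls to the robot, and variables do not carry over. Pictures are saved under pics/ and viewed, at most 10 in all, crops included, and the job is handed in when it is done.

```bash
ls; mkdir -p pics; cat > h.py <<'E'
import numpy as np, cv2
from plant import get_state, read_camera, ctrl
from scipy.spatial.transform import Rotation as R
def shot(n,f):
    c=read_camera(n); cv2.imwrite(f'pics/{f}.png',c['frame']); np.savez(f'pics/{f}.npz',**{k:np.array(v) for k,v in c.items()}); return c
def cloud(c):
    "world xyz per pixel, plus rays"
    f=240/np.tan(np.radians(float(c['vfov']))/2)
    v,u=np.mgrid[0:480,0:640].astype(np.float32)
    K=np.array([[f,0,c['cx']],[0,f,c['cy']],[0,0,1]],float)
    p=cv2.undistortPoints(np.stack([u.ravel(),v.ravel()],1)[:,None],K,np.array([float(c['k1']),0,0,0]))[:,0]
    d=np.c_[p,np.ones(len(p))]@R.from_quat(c['orientation']).as_matrix().T
    z=np.asarray(c['range_z']).ravel()[:,None]
    P=np.asarray(c['origin'])+d*z; P[z[:,0]<=0]=np.nan
    return P.reshape(480,640,3), d.reshape(480,640,3)
E
python3 - <<'E'
from h import *
a=shot('scene','s0'); b=shot('side','d0')
for c in (a,b): print({k:c[k] for k in c if k not in('frame','range_z')}, (c['range_z']>0).mean())
print(get_state())
E
```

```text
pics
{'vfov': 47.211154540138395, 'cx': 318.4598873787684, 'cy': 240.03958752396252, 'k1': -0.1210344578445881, 'origin': array([1.23014606, 0.21953664, 0.90119977]), 'orientation': array([ 0.55295868,  0.75744351, -0.28364179, -0.20015834])} 0.9959733072916667
{'vfov': 49.07666747657654, 'cx': 309.6931990914226, 'cy': 241.6174115420857, 'k1': -0.115430965424893, 'origin': array([0.28369168, 0.82777256, 0.87100123]), 'orientation': array([-0.16510716,  0.89133245, -0.41679787,  0.06742122])} 0.9959440104166667
{'time': 0.1, 'qpos': array([-1.47502975e+00,  2.87131023e-01,  1.57800266e+00,  1.70070210e-05,
        1.27858820e+00, -1.49987744e-01]), 'dq': array([-1.03549523e-04, -2.65102342e-03, -3.39912373e-03, -8.33753067e-05,
        7.09992355e-04,  3.47626636e-04]), 'joint_efforts': array([ 1.87075457e-03, -4.07294261e+01, -2.93697077e+01, -4.55002657e-05,
        3.42008367e-03,  1.34817213e-05]), 'eef_pos': array([ 0.16420424, -0.65412687,  0.23006465]), 'tcp_rot': array([ 9.92459835e-01,  1.22565668e-01,  3.69962343e-05, -1.06400282e-03]), 'contact_force': array([0.67952376, 0.38254643, 0.35398748]), 'wrist_torque': array([-0.01312699, -0.00268631, -0.02880743]), 'finger_force': 0.0, 'opening': 1.0008215886944363}
```

View pics/s0.png

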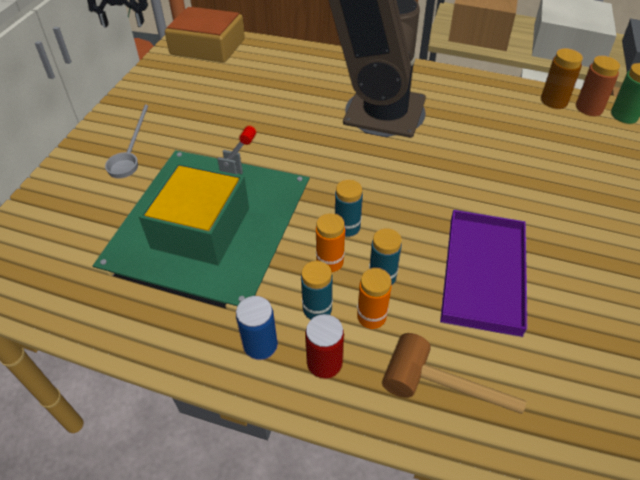

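View pics/d0.png

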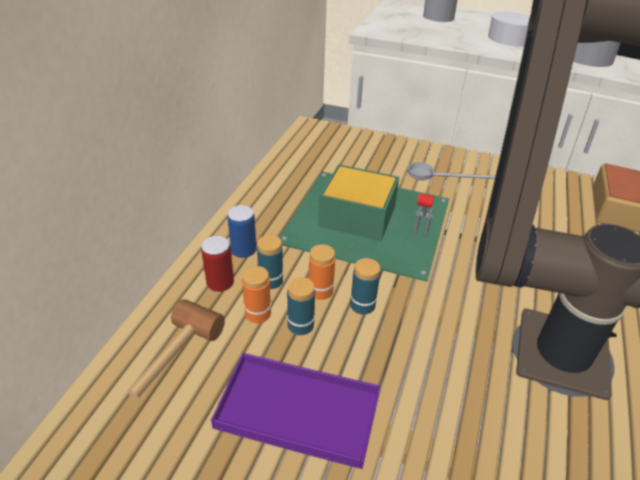

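The scene view shows teal tins at (348,208), (385,258) and (317,290). The orange look-alikes are at (330,243) and (374,298), and the cans at (257,328) and (325,347). The chute is at (200,210) with its red knob at (248,135), the tray is at (485,270), and the mallet is at (408,365).

```bash
cat > m.py <<'E'
from h import *
for n in ('s0','d0'):
    c=np.load(f'pics/{n}.npz'); P,d=cloud(c); hsv=cv2.cvtColor(c['frame'],cv2.COLOR_BGR2HSV)
    Z=P[...,2]; H,S,V=cv2.split(hsv)
    ok=(np.hypot(P[...,0],P[...,1])>.3)&(P[...,0]<1.2)&(np.abs(P[...,1])<.9)
    m=((Z>.112)&(Z<.126)&ok).astype(np.uint8)
    k,L,st,_=cv2.connectedComponentsWithStats(m)
    print(n)
    for i in range(1,k):
        if st[i,4]>120:
            q=P[L==i]; (x,y),r=cv2.minEnclosingCircle(q[:,:2].astype(np.float32))
            ys,xs=np.where(L==i); row=min(479,int(ys.max())+22); col=int(xs.mean())
            print('top',st[i],np.round([x,y,r,np.median(q[:,2])],4),'below HSV',hsv[row,col])
    def rect(nm,m):
        q=P[m]; b=cv2.minAreaRect(q[:,:2].astype(np.float32)); print(nm,m.sum(),np.round(b[0],4),np.round(b[1],4),round(b[2],2),'z',np.round(np.nanmedian(q[:,2]),4), 'boxpts',np.round(cv2.boxPoints(b),3).tolist())
    rect('tray',(H>125)&(H<150)&(S>120)&ok&(Z>.02)&(Z<.04))
    rect('flap',(H>18)&(H<32)&(S>180)&ok&(Z>.098)&(Z<.113)&(P[...,1]<-.0) if 0 else (np.abs(Z-.106)<.006)&(H>18)&(H<32)&(S>200)&ok)
    rect('green top',(H>45)&(H<90)&(S>60)&ok&(Z>.001)&(Z<.011))
    k=((H<5)|(H>174))&(S>180)&(V>120)&ok
    rect('knob',k&(Z>.125)); q=P[k&(Z>.125)]; print(np.round(q.min(0),4),np.round(q.max(0),4),q.mean(0))
E
python3 m.py
```

```text
s0
top [551  62  30  14 140] [-0.19    0.4501  0.0395  0.1193] below HSV [ 16 255  91]
top [588  69  30  15 150] [-0.1921  0.5495  0.0393  0.1192] below HSV [ 10 185 110]
top [336 180  26  21 438] [0.4435 0.0228 0.03   0.1196] below HSV [ 95 193  66]
top [317 214  27  23 505] [0.548  0.0131 0.0282 0.1192] below HSV [ 14 255 156]
top [373 229  29  24 546] [0.5536 0.1284 0.0286 0.1194] below HSV [ 20 190 188]
top [302 261  30  26 615] [0.6685 0.0247 0.0277 0.1194] below HSV [ 96 188  68]
top [361 268  31  27 642] [0.6521 0.1297 0.0281 0.1205] below HSV [ 14 255 159]
top [236 296  36  32 869] [ 0.7764 -0.0535  0.0317  0.1181] below HSV [107 206  83]
top [306 314  37  34 934] [0.7757 0.0731 0.0317 0.1182] below HSV [  1 232  98]
tray 1326 [0.4809 0.3258] [0.2841 0.1594] 4.72 z 0.0284 boxpts [[0.3330000042915344, 0.39399999380111694], [0.34599998593330383, 0.23499999940395355], [0.6290000081062317, 0.257999986410141], [0.6159999966621399, 0.4169999957084656]]
flap 3631 [ 0.5649 -0.1066] [0.5213 0.1733] 83.94 z 0.1061 boxpts [[0.45100000500679016, -0.3569999933242798], [0.6240000128746033,
[... 1394 characters left out ...]
, 0.25600001215934753], [0.6110000014305115, 0.4180000126361847]]
flap 0 [0. 0.] [0. 0.] 0.0 z nan boxpts [[0.0, 0.0], [0.0, 0.0], [0.0, 0.0], [0.0, 0.0]]
green top 6288 [ 0.5177 -0.2861] [0.3867 0.3609] 0.62 z 0.008 boxpts [[0.32199999690055847, -0.1080000028014183], [0.32600000500679016, -0.4690000116825104], [0.7129999995231628, -0.4650000035762787], [0.7089999914169312, -0.10400000214576721]]
knob 123 [ 0.3705 -0.224 ] [0.0156 0.0303] 83.51 z 0.1526 boxpts [[0.35499998927116394, -0.23000000417232513], [0.38499999046325684, -0.2329999953508377], [0.38600000739097595, -0.21799999475479126], [0.35600000619888306, -0.2150000035762787]]
[ 0.3552 -0.2325  0.1394] [ 0.3857 -0.2151  0.1625] [ 0.37038158 -0.2233805   0.15219121]
  return np.nanmean(a, axis, out=out, keepdims=keepdims)
```

```bash
cat > go.py <<'E'
import sys
from h import *
def rel(t,yaw=0.):
    "shift (mm, tool axes) and turn (deg) from now to world TCP t, tool down with tool x at world yaw (deg)"
    s=get_state(); r=R.from_quat(s['tcp_rot']).as_matrix(); sh=r.T@(np.array(t)-s['eef_pos'])*1000
    y0=np.degrees(np.arctan2(r[1,0],r[0,0])); return np.round(sh,1).tolist(), round((y0-yaw+180)%360-180,1)
if __name__=='__main__':
    s=get_state(); print('t',s['time'],'pos',s['eef_pos'].round(4),'F',s['contact_force'].round(2))
    for a in sys.argv[1:]: v=[float(q) for q in a.split(',')]; print(v,rel(v[:3],v[3] if len(v)>3 else 0))
E
python3 go.py .56,-.3,.25 .4433,.0214,.25
python3 - <<'E'
from h import *
for n in('s0','d0'):
    c=np.load(f'pics/{n}.npz'); P,d=cloud(c); X,Y,Z=np.moveaxis(P,-1,0)
    m=(abs(Z-.106)<.006)&(X>.42)&(X<.68)&(Y>-.42)&(Y<-.15)
    b=cv2.minAreaRect(P[m][:,:2].astype(np.float32)); print(m.sum(),b)
E
```

```text
t 0.1 pos [ 0.1642 -0.6541  0.2301] F [0.68 0.38 0.35]
[0.56, -0.3, 0.25] ([470.1, -247.2, -19.3], np.float64(14.1))
[0.4433, 0.0214, 0.25] ([435.1, -587.4, -18.6], np.float64(14.1))
4689 ((0.5464569926261902, -0.28593939542770386), (0.17754361033439636, 0.16464461386203766), 0.5511002540588379)
2461 ((0.5475208759307861, -0.28800857067108154), (0.1738971322774887, 0.17198199033737183), 0.7096334099769592)
```

```bash
python3 -m crank '[[[470,-247,-20],14.1,0],[[470,-247,-20],14.1,0],[[470,-247,-20],14.1,0],[[470,-247,-20],14.1,0],[[470,-247,-20],14.1,0],[[470,-247,-20],14.1,0],[[470,-247,-20],14.1,0],[[470,-247,-20],14.1,0],[[470,-247,-20],14.1,0],[[470,-247,-20],14.1,0]]' 40; python3 go.py .4433,.0214,.23
```

```text
time: 1.1
eef_pos: [0.5378, -0.3198, 0.2498]
tcp_rot: [1.0, -0.0, -0.0, -0.0]
contact_force: [0.8, -0.2, 0.5]
opening: 1.001
finger_force: 0.0
t 1.1 pos [ 0.5378 -0.3198  0.2498] F [ 0.82 -0.18  0.54]
[0.4433, 0.0214, 0.23] ([-94.5, -341.1, 19.9], np.float64(-0.0))
```

```bash
python3 -m crank '[[[-94,-341,20],0,0],[[-94,-341,20],0,0],[[-94,-341,20],0,0],[[-94,-341,20],0,0],[[-94,-341,20],0,0],[[-94,-341,20],0,0],[[-94,-341,20],0,0],[[-94,-341,20],0,0],[[-94,-341,20],0,0],[[-94,-341,20],0,0]]'; python3 - <<'E'
from h import *
from go import rel
c=shot('wrist','w0'); P,d=cloud(c); Z=P[...,2]; print(c['origin'])
m=((Z>.112)&(Z<.128)).astype(np.uint8); k,L,st,_=cv2.connectedComponentsWithStats(m)
for i in range(1,k):
    if st[i,4]>300:
        q=P[L==i]; print(st[i],cv2.minEnclosingCircle(q[:,:2].astype(np.float32)),np.median(q[:,2]))
print(rel((.4433,.0214,.06)),get_state()['contact_force'])
E
```

```text
time: 2.1
eef_pos: [0.4431, 0.0187, 0.2302]
tcp_rot: [1.0, -0.0, 0.0, 0.0]
contact_force: [-0.3, 0.4, -0.2]
opening: 1.001
finger_force: 0.0
[0.5184538  0.01832877 0.37255059]
[ 135   48   77   79 4689] ((0.5529453754425049, 0.12434949725866318), 0.02723011001944542) 0.1196110551387296
[ 293   54   75   80 4613] ((0.5479010939598083, 0.010920978151261806), 0.027117004618048668) 0.11968068824639272
[ 286  199   67   66 3425] ((0.44423148036003113, 0.019282547757029533), 0.027017129585146904) 0.1197353799439142
([0.0, -3.1, 170.2], np.float64(-0.1)) [ 0.45338645 -1.42205125  0.69949972]
```

View pics/w0.png

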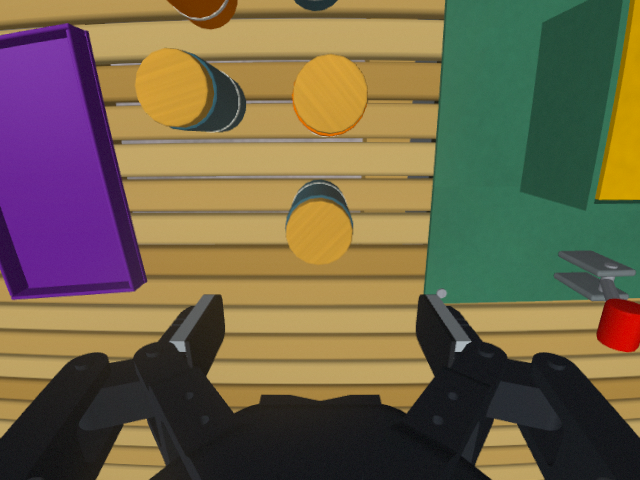

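The wrist view shows tin A's lid at (319,232), centred at (.444,.019), with tin B at (175,88) and an orange tin at (330,95). Next I lower, grip and lift.

```bash
python3 -m crank '[[[1,-1,50],0,0],[[1,-1,100],0,0],[[1,-1,145],0,0],[[1,-1,168],0,0],[[1,-1,168],0,255],[[1,-1,168],0,255],[[1,-1,168],0,255],[[1,-1,168],0,255],[[1,-1,168],0,255],[[1,-1,168],0,255]]' 40; python3 -m crank '[[[0,0,-20],0,255],[[0,0,-60],0,255],[[0,0,-110],0,255],[[0,0,-160],0,255],[[0,0,-160],0,255],[[0,0,-160],0,255]]'; for i in 1 2 3 4; do python3 -m crank '[[[0,0,0],0,255]]' | grep contact; done
```

```text
time: 3.15
eef_pos: [0.4443, 0.0202, 0.063]
tcp_rot: [1.0, -0.0, 0.001, 0.0]
contact_force: [0.5, -0.5, -2.4]
opening: 0.673
finger_force: 43.7
time: 3.75
eef_pos: [0.4442, 0.0205, 0.2234]
tcp_rot: [1.0, -0.0, 0.001, 0.0]
contact_force: [-0.5, -0.4, -5.6]
opening: 0.675
finger_force: 48.4
contact_force: [0.0, -0.9, -5.4]
contact_force: [0.1, 0.5, -5.0]
contact_force: [-0.5, -1.5, -4.6]
contact_force: [0.8, -0.2, -4.8]
```

Tin A reads about 4.9 N, so it is full. I'll put it in the tray at x = -70.

```bash
python3 go.py .4107,.3197,.2
python3 -m crank '[[[-33,-299,0],0,255],[[-33,-299,0],0,255],[[-33,-299,0],0,255],[[-33,-299,0],0,255],[[-33,-299,0],0,255],[[-33,-299,0],0,255],[[-33,-299,0],0,255],[[-33,-299,0],0,255],[[-33,-299,0],0,255]]'; python3 -m crank '[[[0,0,50],0,255],[[0,0,100],0,255],[[0,0,130],0,255],[[0,0,145],0,255],[[0,0,149],0,255],[[0,0,150],0,255],[[0,0,150],0,255]]'
```

```text
t 4.15 pos [0.4432 0.0205 0.2208] F [ 0.83 -0.19 -4.83]
[0.4107, 0.3197, 0.2] ([-32.6, -299.2, 21.0], np.float64(-0.0))
time: 5.05
eef_pos: [0.4108, 0.3187, 0.2215]
tcp_rot: [1.0, -0.0, -0.0, 0.001]
contact_force: [-1.3, 0.0, -4.2]
opening: 0.674
finger_force: 48.1
time: 5.75
eef_pos: [0.4123, 0.3193, 0.0736]
tcp_rot: [1.0, -0.001, 0.001, -0.001]
contact_force: [0.1, -0.3, -4.7]
opening: 0.674
finger_force: 49.1
```

```bash
python3 -m crank '[[[0,0,1],0,255],[[0,0,2],0,255],[[0,0,3],0,255],[[0,0,3],0,255]]';python3 -m crank '[[[0,0,1],0,255],[[0,0,1],0,255]]'|grep -E 'eef|cont';python3 -m crank '[[[0,0,1],0,255],[[0,0,1],0,255]]'|grep -E 'eef|cont'; python3 -m crank '[[[0,0,1],0,255],[[0,0,1],0,255]]'|grep -E 'eef|cont'
```

```text
time: 6.15
eef_pos: [0.4108, 0.3195, 0.0693]
tcp_rot: [1.0, -0.0, 0.0, -0.0]
contact_force: [0.1, 0.7, -5.0]
opening: 0.675
finger_force: 49.1
eef_pos: [0.4111, 0.3196, 0.0685]
contact_force: [-1.2, -0.1, -1.8]
eef_pos: [0.4113, 0.3197, 0.0685]
contact_force: [-1.6, -1.2, 4.7]
eef_pos: [0.4115, 0.3197, 0.0684]
contact_force: [-5.3, -2.1, 10.6]
```

```bash
python3 -m crank '[[[0,0,-1],0,255],[[0,0,-1],0,0],[[0,0,-1],0,0],[[0,0,-1],0,0],[[0,0,-1],0,0],[[0,0,-40],0,0],[[0,0,-90],0,0],[[0,0,-130],0,0],[[0,0,-130],0,0]]'; python3 go.py .553,.1243,.2
```

```text
time: 7.65
eef_pos: [0.4147, 0.3214, 0.2037]
tcp_rot: [1.0, -0.0, 0.006, -0.003]
contact_force: [1.2, -0.2, -0.6]
opening: 1.0
finger_force: 0.0
t 7.65 pos [0.4147 0.3214 0.2037] F [ 1.18 -0.22 -0.64]
[0.553, 0.1243, 0.2] ([138.3, 197.1, 4.2], np.float64(-0.0))
```

```bash
python3 -m crank '[[[141,195,4],0,0],[[141,195,4],0,0],[[141,195,4],0,0],[[141,195,4],0,0],[[141,195,4],0,0],[[141,195,4],0,0],[[141,195,4],0,0],[[141,195,4],0,0]]';python3 go.py .553,.1243,.06
```

```text
time: 8.45
eef_pos: [0.551, 0.1251, 0.1914]
tcp_rot: [1.0, 0.0, -0.001, -0.0]
contact_force: [0.1, 0.4, -0.7]
opening: 0.999
finger_force: 0.0
t 8.45 pos [0.551  0.1251 0.1914] F [ 0.12  0.41 -0.67]
[0.553, 0.1243, 0.06] ([2.2, 0.9, 131.4], np.float64(0.0))
```

```bash
python3 -m crank '[[[2,1,45],0,0],[[2,1,90],0,0],[[2,1,120],0,0],[[2,1,130],0,0],[[2,1,130],0,255],[[2,1,130],0,255],[[2,1,130],0,255],[[2,1,130],0,255],[[2,1,130],0,255],[[2,1,130],0,255]]' 40; python3 -m crank '[[[0,0,-20],0,255],[[0,0,-60],0,255],[[0,0,-110],0,255],[[0,0,-160],0,255],[[0,0,-160],0,255],[[0,0,-160],0,255]]'; for i in 1 2 3 4; do python3 -m crank '[[[0,0,0],0,255]]' | grep contact; done; python3 go.py .5503,.3313,.22 .547,-.2865,.28
```

```text
time: 9.45
eef_pos: [0.5554, 0.1239, 0.0643]
tcp_rot: [1.0, -0.0, 0.002, -0.001]
contact_force: [0.2, 2.8, 6.7]
opening: 0.68
finger_force: 44.8
time: 10.05
eef_pos: [0.5537, 0.1229, 0.2222]
tcp_rot: [1.0, -0.0, 0.0, 0.0]
contact_force: [-0.5, -0.2, -5.8]
opening: 0.676
finger_force: 47.3
contact_force: [-0.8, 0.5, -4.9]
contact_force: [0.4, 0.1, -4.3]
contact_force: [0.1, 0.1, -4.6]
contact_force: [-1.1, -0.5, -4.5]
t 10.45 pos [0.5533 0.1233 0.2206] F [-1.07 -0.54 -4.47]
[0.5503, 0.3313, 0.22] ([-3.0, -208.0, 0.5], np.float64(-0.0))
[0.547, -0.2865, 0.28] ([-6.3, 409.8, -59.3], np.float64(-0.0))
```

Tin B reads about 4.6 N, so it is full too. It goes in the tray at +70.

```bash
python3 -m crank '[[[-3,-208,0],0,255],[[-3,-208,0],0,255],[[-3,-208,0],0,255],[[-3,-208,0],0,255],[[-3,-208,0],0,255],[[-3,-208,0],0,255],[[-3,-208,0],0,255]]'; python3 -m crank '[[[0,0,50],0,255],[[0,0,100],0,255],[[0,0,130],0,255],[[0,0,145],0,255],[[0,0,149],0,255],[[0,0,150],0,255],[[0,0,150],0,255]]';for i in 1 2 3; do python3 -m crank '[[[0,0,1],0,255],[[0,0,1],0,255]]'|grep -E 'eef|cont'; done
```

```text
time: 11.15
eef_pos: [0.5508, 0.3306, 0.2215]
tcp_rot: [1.0, -0.0, -0.001, 0.001]
contact_force: [0.0, 0.3, -4.0]
opening: 0.679
finger_force: 48.4
time: 11.85
eef_pos: [0.5529, 0.3317, 0.0749]
tcp_rot: [1.0, -0.0, 0.002, -0.001]
contact_force: [-0.2, 0.3, -3.5]
opening: 0.676
finger_force: 49.5
eef_pos: [0.5518, 0.3318, 0.0728]
contact_force: [-0.3, -0.2, -5.0]
eef_pos: [0.5509, 0.3315, 0.0704]
contact_force: [0.0, -0.6, -4.4]
eef_pos: [0.551, 0.3315, 0.0694]
contact_force: [-0.4, 0.5, -1.9]
```

```bash
python3 -m crank '[[[0,0,0.5],0,255],[[0,0,0.5],0,0],[[0,0,0.5],0,0],[[0,0,0.5],0,0],[[0,0,0.5],0,0],[[0,0,-40],0,0],[[0,0,-90],0,0],[[0,0,-130],0,0],[[0,0,-130],0,0],[[0,0,-130],0,0]]'; python3 go.py .668,.0243,.2
```

```text
time: 13.45
eef_pos: [0.5517, 0.3317, 0.2011]
tcp_rot: [1.0, -0.0, 0.002, -0.001]
contact_force: [0.1, 0.6, -0.4]
opening: 1.003
finger_force: 0.0
t 13.45 pos [0.5517 0.3317 0.2011] F [ 0.1   0.64 -0.39]
[0.668, 0.0243, 0.2] ([116.4, 307.4, 1.1], np.float64(-0.0))
```

```bash
python3 -m crank '[[[117,307,0],0,0],[[117,307,0],0,0],[[117,307,0],0,0],[[117,307,0],0,0],[[117,307,0],0,0],[[117,307,0],0,0],[[117,307,0],0,0],[[117,307,0],0,0],[[117,307,0],0,0]]'; python3 - <<'E'
from h import *
from go import rel
for n in('wrist','scene'):
    c=shot(n,n+'1'); P,d=cloud(c); Z=P[...,2]
    m=((Z>.112)&(Z<.130)).astype(np.uint8); k,L,st,_=cv2.connectedComponentsWithStats(m)
    for i in range(1,k):
        if st[i,4]>300:
            q=P[L==i]; print(n,st[i],np.round(cv2.minEnclosingCircle(q[:,:2].astype(np.float32))[0],4),np.median(q[:,2]))
print(rel((.668,.0243,.06)))
E
```

```text
time: 14.35
eef_pos: [0.6667, 0.0239, 0.1965]
tcp_rot: [1.0, -0.001, -0.002, -0.001]
contact_force: [0.2, -0.4, 0.1]
opening: 0.997
finger_force: 0.0
wrist [ 194   25   97  105 7939] [0.7768 0.072 ] 0.11770629906604538
wrist [ 396   25   98  104 7850] [ 0.7771 -0.0541] 0.11775343476431753
wrist [ 283  207   76   75 4414] [0.6683 0.0227] 0.11973526350903008
wrist [ 139  228   77   72 4150] [0.6534 0.128 ] 0.11952737141106952
wrist [ 304  353   65   48 2450] [0.5496 0.0106] 0.11948822738687098
scene [485 198  28  24 526] [0.4116 0.3205] 0.12495561190187288
scene [481 250  32  28 651] [0.5488 0.3324] 0.12519283098335
scene [302 261  30  26 617] [0.6684 0.0239] 0.11932977855104632
scene [361 268  31  27 646] [0.6525 0.1302] 0.12050279329958685
scene [236 296  37  32 868] [ 0.7763 -0.0523] 0.11818048573920231
scene [306 314  37  34 944] [0.7759 0.0733] 0.11817606679676712
([1.6, 1.3, 137.5], np.float64(0.0))
```

View pics/scene1.png

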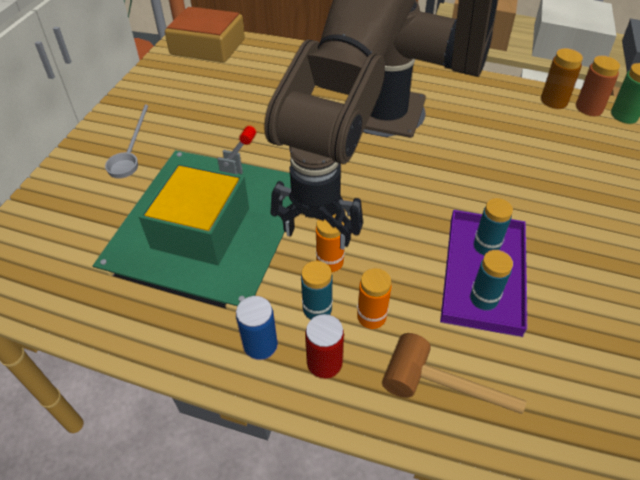

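Both full tins stand upright in the tray, at (498,225) and (490,280). Tin C's lid is at (317,275). Now I grip and lift C.

```bash
python3 -m crank '[[[1,1,45],0,0],[[1,1,90],0,0],[[1,1,120],0,0],[[1,1,136],0,0],[[1,1,136],0,255],[[1,1,136],0,255],[[1,1,136],0,255],[[1,1,136],0,255],[[1,1,136],0,255],[[1,1,136],0,255]]' 30; python3 -m crank '[[[0,0,-20],0,255],[[0,0,-60],0,255],[[0,0,-110],0,255],[[0,0,-160],0,255],[[0,0,-200],0,255],[[0,0,-220],0,255],[[0,0,-220],0,255]]'; for i in 1 2 3 4; do python3 -m crank '[[[0,0,0],0,255]]' | grep contact; done; python3 go.py .547,-.2865,.28
```

```text
time: 15.45
eef_pos: [0.6698, 0.0232, 0.0648]
tcp_rot: [1.0, -0.0, 0.001, 0.0]
contact_force: [-1.3, 0.7, 3.0]
opening: 0.677
finger_force: 32.5
time: 16.15
eef_pos: [0.6706, 0.0231, 0.2888]
tcp_rot: [1.0, -0.0, 0.005, 0.001]
contact_force: [0.4, 0.6, -0.5]
opening: 0.679
finger_force: 32.6
contact_force: [0.7, -0.4, -1.2]
contact_force: [0.3, 0.6, -1.7]
contact_force: [0.6, 0.2, -0.4]
contact_force: [-0.6, -0.3, -1.7]
t 16.55 pos [0.6682 0.0234 0.281 ] F [-0.61 -0.27 -1.67]
[0.547, -0.2865, 0.28] ([-121.1, 309.9, 1.3], np.float64(-0.0))
```

Tin C reads about 1.2 N, so it is empty. I'll stand it on the flap.

```bash
python3 -m crank '[[[-121,310,0],0,255],[[-121,310,0],0,255],[[-121,310,0],0,255],[[-121,310,0],0,255],[[-121,310,0],0,255],[[-121,310,0],0,255],[[-121,310,0],0,255],[[-121,310,0],0,255],[[-121,310,0],0,255],[[-121,310,0],0,255]]'; python3 -m crank '[[[0,0,40],0,255],[[0,0,80],0,255],[[0,0,100],0,255],[[0,0,107],0,255],[[0,0,110],0,255],[[0,0,110],0,255],[[0,0,110],0,255]]';for i in 1 2 3; do python3 -m crank '[[[0,0,1],0,255],[[0,0,1],0,255]]'|grep -E 'eef|cont'; done
```

```text
time: 17.55
eef_pos: [0.548, -0.2857, 0.2827]
tcp_rot: [1.0, 0.0, -0.0, -0.0]
contact_force: [-0.3, -0.4, -1.6]
opening: 0.676
finger_force: 32.9
time: 18.25
eef_pos: [0.5489, -0.287, 0.1753]
tcp_rot: [1.0, 0.0, 0.001, 0.001]
contact_force: [0.6, -0.5, -1.6]
opening: 0.677
finger_force: 32.9
eef_pos: [0.5481, -0.2869, 0.1731]
contact_force: [-0.1, -0.3, -0.6]
eef_pos: [0.5477, -0.2867, 0.1712]
contact_force: [-0.1, -0.6, -1.2]
eef_pos: [0.5478, -0.2867, 0.1707]
contact_force: [-0.5, 1.1, 1.2]
```

```bash
python3 -m crank '[[[0,0,0],0,255],[[0,0,0],0,0],[[0,0,0],0,0],[[0,0,0],0,0],[[0,0,0],0,0],[[0,0,-20],0,0],[[0,0,-60],0,0],[[0,0,-110],0,0],[[0,0,-140],0,0],[[0,0,-140],0,0]]'; python3 - <<'E'
from h import *
from go import rel
c=shot('side','d2'); P,d=cloud(c); X,Y,Z=np.moveaxis(P,-1,0); H,S,V=cv2.split(cv2.cvtColor(c['frame'],cv2.COLOR_BGR2HSV))
m=(Z>.215)&(Z<.24)&(abs(X-.547)<.06)&(abs(Y+.287)<.06)&(S>100)
print(m.sum(),P[m].mean(0) if m.any() else 0)
k=((H<5)|(H>174))&(S>180)&(V>120)&(Z>.125)&(X<.5)&(Y<-.1); print('knob',k.sum(),P[k].mean(0),P[k].min(0),P[k].max(0))
cv2.imwrite('pics/d2c.png',cv2.resize(c['frame'][120:280,260:480],None,fx=3,fy=3))
print(rel((.373,-.2300,.31),90))
E
```

```text
time: 19.85
eef_pos: [0.5498, -0.2881, 0.3177]
tcp_rot: [1.0, -0.0, 0.005, 0.004]
contact_force: [1.1, -0.8, 1.1]
opening: 0.999
finger_force: 0.0
267 [ 0.54358547 -0.28036575  0.22541187]
knob 124 [ 0.37061629 -0.22334829  0.15247665] [ 0.35523686 -0.23389086  0.13902872] [ 0.38589918 -0.21420683  0.16184247]
([-175.8, -57.3, 2.7], np.float64(-90.0))
```

View pics/d2c.png

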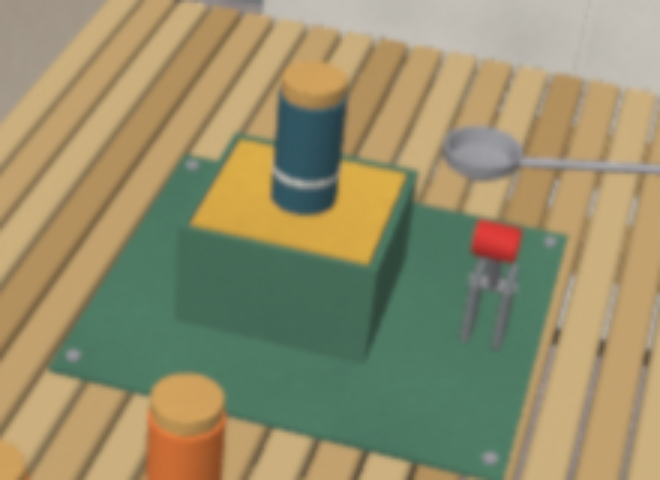

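The tin stands upright on the flap at crop (305,140), and the knob is at (497,242). Now I turn the tool to pinch the knob.

```bash
python3 -m crank '[[[-176,-57,0],-90,0],[[-176,-57,0],-90,0],[[-176,-57,0],-90,0],[[-176,-57,0],-90,0],[[-176,-57,0],-90,0],[[-176,-57,0],-90,0],[[-176,-57,0],-90,0],[[-176,-57,0],-90,0],[[-176,-57,0],-90,0],[[-176,-57,0],-90,0]]'; python3 go.py .372,-.230,.24,90
```

```text
time: 20.9
eef_pos: [0.3711, -0.229, 0.3077]
tcp_rot: [0.73, 0.684, -0.0, -0.002]
contact_force: [-0.1, -0.3, 0.0]
opening: 1.001
finger_force: 0.0
t 20.9 pos [ 0.3711 -0.229   0.3077] F [-0.08 -0.26  0.03]
[0.372, -0.23, 0.24, 90.0] ([-1.2, 1.2, 67.7], np.float64(-3.7))
```

```bash
python3 -m crank '[[[-1,1,50],-3.7,0],[[-1,1,67],-3.7,0],[[-1,1,67],-3.7,0],[[-1,1,67],-3.7,0]]'; python3 - <<'E'
from h import *
from go import rel
c=shot('wrist','w3'); P,d=cloud(c); X,Y,Z=np.moveaxis(P,-1,0); H,S,V=cv2.split(cv2.cvtColor(c['frame'],cv2.COLOR_BGR2HSV))
k=((H<5)|(H>174))&(S>180)&(V>100)&(Z>.12); q=P[k]; print(k.sum(),q.min(0),q.max(0),'crest',np.median(q[q[:,2]>q[:,2].max()-.003],0))
print(rel((.372,-.230,.122),90))
E
```

```text
time: 21.3
eef_pos: [0.3723, -0.2303, 0.2423]
tcp_rot: [0.709, 0.705, 0.0, -0.001]
contact_force: [0.6, -0.7, -0.4]
opening: 1.0
finger_force: 0.0
1760 [ 0.35476852 -0.24644976  0.13764198] [ 0.389647   -0.21850579  0.15895081] crest [ 0.37254903 -0.23330522  0.15684   ]
([0.9, -0.9, 121.6], np.float64(-0.4))
```

View pics/w3.png

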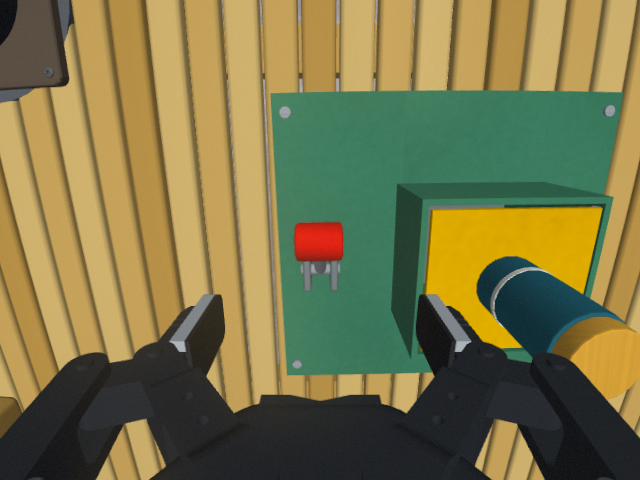

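The wrist view shows the knob at pixel (319,242), centred at (.372,-.232), with the tin clear to the right. I lower and pinch it.

```bash
python3 -m crank '[[[-2,0,45],-0.4,0],[[-2,0,90],-0.4,0],[[-2,0,120],-0.4,0],[[-2,0,120],-0.4,0],[[-2,0,120],-0.4,255],[[-2,0,120],-0.4,255],[[-2,0,120],-0.4,255],[[-2,0,120],-0.4,255],[[-2,0,120],-0.4,255],[[-2,0,120],-0.4,255]]' 40; python3 -m crank '[[[0,0,0],0,255],[[0,0,0],0,255]]'
```

```text
time: 22.35
eef_pos: [0.3712, -0.2337, 0.1256]
tcp_rot: [0.706, 0.708, -0.003, -0.001]
contact_force: [-11.8, 0.8, 10.2]
opening: 0.412
finger_force: 40.3
time: 22.55
eef_pos: [0.3712, -0.2337, 0.1256]
tcp_rot: [0.706, 0.708, -0.003, -0.001]
contact_force: [-11.0, 1.2, 10.5]
opening: 0.416
finger_force: 40.3
```

```bash
python3 -m crank '[[[-13,0,-7.5],0,255],[[-27,0.3,-13],0,255],[[-41.5,0.4,-16.3],0,255],[[-56.5,0.6,-17.5],0,255],[[-71.4,0.7,-16.3],0,255],[[-86,0.9,-13],0,255],[[-100,1,-7.5],0,255],[[-113,1.2,0],0,255],[[-118,1.2,3],0,255],[[-118,1.2,3],0,255]]'; python3 -m crank '[[[0,0,0],0,255],[[0,0,0],0,255],[[0,0,0],0,255],[[0,0,0],0,255],[[0,0,0],0,255]]'; python3 - <<'E'
from h import *
a=shot('side','d4')['frame'][120:280,260:480]; b=shot('scene','s4')['frame'][90:250,100:320]
cv2.imwrite('pics/x4.png',np.hstack([cv2.resize(i,(395,288)) for i in (a,b)]))
E
```

```text
time: 23.55
eef_pos: [0.3726, -0.3507, 0.1208]
tcp_rot: [0.707, 0.707, -0.001, -0.002]
contact_force: [-5.8, 0.4, 1.8]
opening: 0.415
finger_force: 42.2
time: 24.05
eef_pos: [0.3726, -0.3508, 0.1208]
tcp_rot: [0.707, 0.708, -0.001, -0.001]
contact_force: [-5.3, -0.9, 0.6]
opening: 0.416
finger_force: 42.0
```

View pics/x4.png

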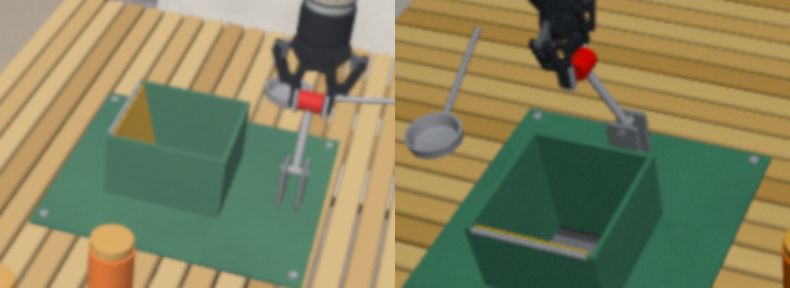

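The flap hangs fully open and the tin is no longer on it. I return the lever along the same arc with a little overshoot.

```bash
python3 -m crank '[[[5,0,-3],0,255],[[18,-0.2,-10.5],0,255],[[32,-0.3,-16],0,255],[[46.5,-0.5,-19.3],0,255],[[61.5,-0.6,-20.5],0,255],[[76.4,-0.7,-19.3],0,255],[[91,-0.9,-16],0,255],[[105,-1,-10.5],0,255],[[118,-1.2,-3],0,255],[[122,-1.2,0],0,255]]'; python3 -m crank '[[[0,0,0],0,255],[[0,0,0],0,255]]'; python3 - <<'E'
from h import *
c=read_camera('scene'); P,d=cloud(c); X,Y,Z=np.moveaxis(P,-1,0)
for x in (.48,.5,.52,.55,.58,.61):
    m=(abs(X-x)<.008)&(abs(Y+.287)<.05)&(Z>.05); print(x,m.sum(),np.nanmedian(Z[m]) if m.any() else None)
E
```

```text
time: 25.15
eef_pos: [0.3713, -0.2318, 0.1236]
tcp_rot: [0.705, 0.709, -0.005, 0.002]
contact_force: [-16.0, -8.1, 22.0]
opening: 0.417
finger_force: 47.9
time: 25.35
eef_pos: [0.3712, -0.2318, 0.1237]
tcp_rot: [0.705, 0.709, -0.005, 0.001]
contact_force: [-14.3, -3.4, 11.3]
opening: 0.415
finger_force: 46.7
0.48 229 0.10642408768058609
0.5 244 0.10640721799404529
0.52 252 0.10631789841103012
0.55 256 0.10631379259323437
0.58 273 0.10599002835340676
0.61 290 0.10581124723883428
```

The flap is level. One more small push against the stop, then I release, rise and check.

```bash
python3 -m crank '[[[2,0,1],0,255],[[4,0,2],0,255],[[4,0,2],0,255]]'; python3 -m crank '[[[0,0,0],0,0],[[0,0,0],0,0],[[0,0,0],0,0],[[0,0,0],0,0],[[0,0,-30],0,0],[[0,0,-80],0,0],[[0,0,-130],0,0],[[0,0,-180],0,0],[[0,0,-190],0,0],[[0,0,-190],0,0]]'; python3 - <<'E'
from h import *
c=shot('side','d5'); P,d=cloud(c); X,Y,Z=np.moveaxis(P,-1,0); H,S,V=cv2.split(cv2.cvtColor(c['frame'],cv2.COLOR_BGR2HSV))
k=((H<5)|(H>174))&(S>180)&(V>120)&(Z>.125)&(X<.5)&(Y<-.1); print('knob',k.sum(),P[k].mean(0),P[k].min(0),P[k].max(0))
c=shot('scene','s5'); P,d=cloud(c); X,Y,Z=np.moveaxis(P,-1,0)
for x in (.48,.5,.52,.55,.58,.61):
    m=(abs(X-x)<.008)&(abs(Y+.287)<.05)&(Z>.05); print(x,m.sum(),np.nanmedian(Z[m]) if m.any() else None)
E
```

```text
time: 25.7
eef_pos: [0.3713, -0.2318, 0.1236]
tcp_rot: [0.705, 0.709, -0.008, 0.004]
contact_force: [-18.4, -14.4, 14.3]
opening: 0.418
finger_force: 46.8
time: 26.7
eef_pos: [0.3736, -0.2251, 0.3108]
tcp_rot: [0.707, 0.707, 0.0, 0.003]
contact_force: [0.3, -0.0, -0.7]
opening: 0.999
finger_force: 0.0
knob 123 [ 0.37063129 -0.22333606  0.15208416] [ 0.3552734  -0.23335919  0.13746085] [ 0.38630517 -0.21508797  0.16247831]
0.48 229 0.10639646502942413
0.5 238 0.10654386560136214
0.52 249 0.10631011750781905
0.55 264 0.1060533667555798
0.58 274 0.1060758874647253
0.61 276 0.10594055603021374
```

View pics/s5.png

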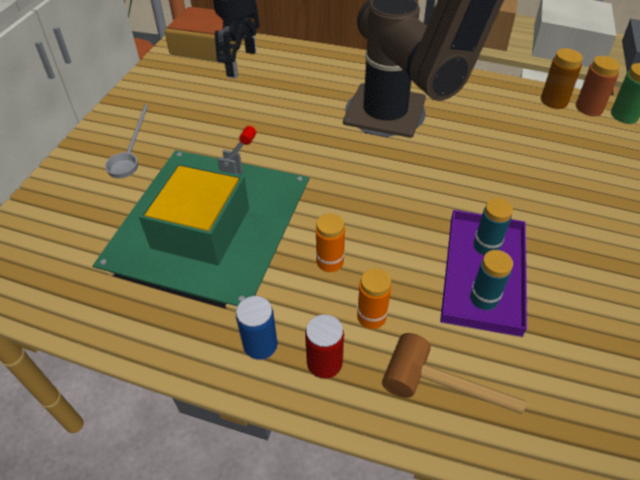

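The flap is shut at (195,197) and the knob is back at (248,135), the same place as at the start. Both full tins stand in the tray, and the bystanders have not moved.

```bash
python3 -c "
from plant import ctrl
print(ctrl.sign_off())"
```

```text
the job is handed in; nothing more can be done
None
```

The job is handed in: the two full tins stand upright in the purple tray, the empty one went down the chute (I didn't look into the bin itself), the lever is back at its start with the flap shut, and the cans, mallet and tray were left where they are.

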